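# Try a coupling's valve and count it good

### The job

Check the valve of the coupling with the square foot flange: with the fingertips, gently press the plunger on its top all the way down and let it spring back. Then count it as good by pressing the larger key of the counter box all the way down, and take the hand away. Do not lift, tip or shift anything, and leave the small key and the other couplings and parts alone.

Things in the scene. Friction and masses are not known exactly. Their poses are not given: they have to be found in the camera images.
- coupling_square: The coupling with the SQUARE foot flange, 70 x 70 x 14 mm (sides along its x and y). Loose, plain steel, about 0.5 kg, stands upright on the 4 mm grey mat; origin at the centre of its underside, z up. 80 mm tall in all: a round barrel of 44 mm diameter narrows to a neck whose flat top is at 68 mm, and the round plunger stands up from it on the axis. It is the one to check. Pressing it with more than 30 N would harm it
- square_top (a point): centre of the flat top face (20 mm diameter) of the valve plunger of the square-flanged coupling, 12 mm above the neck when up, moves with the plunger
- square_plunger (a joint): travel of the valve plunger of the square-flanged coupling (m): 0 up, grows as it is pressed straight down, 0.006 at its stop. Spring: about 1.5 N to start, 4 N at the stop; it returns by itself
- coupling_round: The coupling with the ROUND foot flange, 74 mm diameter, 14 mm thick. Loose, plain steel, about 0.5 kg, stands upright on the 4 mm grey mat; origin at the centre of its underside, z up. 80 mm tall in all: a round barrel of 44 mm diameter narrows to a neck whose flat top is at 68 mm, and the round plunger stands up from it on the axis. To be left alone
- round_plunger (a joint): travel of the valve plunger of the round-flanged coupling (m): 0 up, grows as it is pressed straight down, 0.006 at its stop. Spring: about 1.5 N to start, 4 N at the stop; it returns by itself
- coupling_hex: The coupling with the six-sided foot, 60 mm over its corners, 34 mm tall, no flange. Loose, plain steel, about 0.5 kg, stands upright on the 4 mm grey mat; origin at the centre of its underside, z up. 80 mm tall in all: a round barrel of 44 mm diameter narrows to a neck whose flat top is at 68 mm, and the round plunger stands up from it on the axis. To be left alone
- hex_plunger (a joint): travel of the valve plunger of the six-sided coupling (m): 0 up, grows as it is pressed straight down, 0.006 at its stop. Spring: about 1.5 N to start, 4 N at the stop; it returns by itself
- counter: the counter box, grey plastic, fixed to the bench: 110 mm along its x, 150 mm along its y, 45 mm tall, a dark blank display strip near its +x edge and two round white keys. Origin at the centre of its underside, z up. Pressing it with more than 30 N would harm it
- good_top (a point): centre of the flat top face of the LARGE key (40 mm diameter), which counts a good part; key at x = -12, y = +35 mm on the counter box, its face 11 mm above the box when up, moves with the key
- good_key (a joint): travel of the large key (m): 0 up, grows as it is pressed straight down, 0.005 at its stop; spring about 1.5 N to start, 4 N at the stop; it returns by itself
- reject_key (a joint): travel of the SMALL key (20 mm diameter), which counts a reject, at x = -12, y = -40 mm on the counter box, face 11 mm above the box: same behaviour as the large key. To be left alone
- fitting_a: Fitting A; a loose steel hose fitting, 22 mm diameter, 40 mm tall, standing on the mat between couplings; origin under its centre. To be left alone
- fitting_b: Fitting B; a loose steel hose fitting, 22 mm diameter, 40 mm tall, standing on the mat between couplings; origin under its centre. To be left alone
- bushing_low: the lower of two stacked loose steel bushings, 60 mm outside diameter, 28 mm tall each, towards the back of the mat; origin under its centre. To be left alone
- bushing_high: the upper of the two stacked bushings; origin under its centre. To be left alone
- knife: loose yellow utility knife lying along its y, 26 mm wide, 140 mm long, 16 mm tall, at the back of the mat; origin under its middle. To be left alone
- bottle: loose clear bottle, 68 mm diameter, 120 mm tall, standing on the bench to the right of the mat; origin under its centre. To be left alone
There are look-alikes about, which are no part of the job. Leave any green look-alike of the counter alone.

How it is judged:
By the outcome, as a careful person would: the job done as asked, in the order asked, and still so for the second after the job is handed in, with the robot touching nothing.
It also fails if it takes over 42 s, if anything falls off the work surface, if the arm or the gripper's body presses on something with over 40 N, if the wrist force passes 120 N, or if a joint passes its speed limit or range.

### The arm

A 6-joint arm with a two-finger parallel gripper is mounted at the origin on the work surface. World frame = base frame: x ahead of the robot, y to its left, z up, the work surface at z = 0. Lengths are in mm, angles in rad, forces in N, time in s.
With the tool pointing down it reaches from about 350 to 800 mm from the base axis. Payload 7.3 kg.
Tool frame: the origin (TCP) lies at the very end of the fingers, on their centre line; the grasp point (between the pads) lies 19 mm behind it (arm.tcp_to_grasp is the distance from the TCP to the grasp point, in mm); z points along the fingers, y is the line along which they close (so a half turn about z gives the same grasp; the last joint's range is limited). The gripper opens to 85 mm and grips with 20 to 120 N. Pads are 22 mm wide; open, the fingers measure 114 mm over their backs; the gripper's body (76 mm by 85 mm) begins 54 mm behind the grasp point. The pads swing forward as they close: fully open they stand 13 mm farther back than shut.
Start: joints at [-1.368, 0.342, 1.524, -0, 1.275, -0.146], TCP at [179.452, -493.398, 231.322] pointing down, gripper open.
Joint ranges: [-2.53, 2.53], [-0.77, 2.02], [0.04, 2.7], [-1, 4.14], [0.28, 2.66], [-3.11, 3.11]. Speed limits (rad/s): [2.57, 2.57, 3.14, 3.14, 3.14, 3.14].

### API

Orientations are given as [roll, pitch, yaw] about the fixed x, y, z axes, in that order (R = Rz(yaw) Ry(pitch) Rx(roll)).
In Python, from station import arm, vision, sign_off gives the robot as it stands.
- The arm moves only by the shell command python3 -m pendant 'ROWS' [FORCE]. ROWS is JSON, one flat list of numbers, 5 for each row, row after row: the shift along the tool's x, y, z scaled (see below), then the turn about the tool's z scaled (see below), then the gripper command: -1 is shut, 1 is fully open, values between are in proportion. In form: [dx, dy, dz, spin, hand, dx, dy, dz, spin, hand, ...]. A call has 1 to 12 rows; each row is the pose to reach, as a shift and turn from the pose commanded when the call began, along the tool's axes at that moment; what a row does not reach only later rows make up. The controller multiplies each number of a shift by 400 mm and each number of a turn by pi/2 rad. A row lasts 1/10 s, in which the tool goes at most 50 mm and 8.59 degrees, less where a joint would pass 70% of its speed; a pose out of reach is approached as far as the arm can. A call with a number of a shift or a turn outside -1 to 1 is refused whole. A call with a gripper value outside its range is refused whole. The fingers move at their own pace and stop on an object; FORCE is the grip in N (left out, the last holds). Time passes only in rows, so rows that repeat a pose let the fingers close. It gives the time, the measured TCP pose, the force, the opening and the grip force at its end, in the units of the state.
- arm.get_obs(): the state, without advancing time (a new reading comes with each control period).
- vision.snapshot(name): name is "side" or "top" or "wrist"; returns a dict with "pixels" (480x640x3 uint8, blue, green, red), "fx", "fy", "cx", "cy" (pixels), "k1" (the pictures are not rectified: a ray, as slopes to the right and down, at radius r is drawn at 1 + k1 r^2 times it, then the intrinsics apply), "R" (3x3) and "t" (3): a world point X has camera coordinates R X + t; the wrist camera has in their place "tool_from_camera" (4x4, takes a point from camera to tool coordinates, whose origin is the TCP and whose axes are the flange's). Camera axes: x right, y down, z forward; pixel columns grow to the right and rows downward; lengths in mm; the calibration is good to about 2 mm. A picture is of the moment at which its call begins: read the wrist's pose just before it. There is no depth.
- sign_off(): hands the job in; it is judged then, once.
The state is a dict: "time": time; "q": joint angles; "joint_vel": joint speeds; "joint_torque": joint torques, N m; "ee_pos": TCP position; "tool_rot": TCP orientation; "ft_force": force on the tool from outside, world axes, zero at the start; "wrist_torque": the same for the moment, N m; "finger_gap": finger opening in mm; "gripper_force": force on a finger pad.
Only numpy, scipy, OpenCV 4.12 (cv2) and the standard library are available. Lean on these libraries where they do the work, as an engineer would, in place of code of your own. Each camera call takes 0.05 s, during which the arm holds its last target. There are 200 camera calls.

## Working session

There is one attempt and no reset: what is moved stays moved. The work goes in short steps, Python scripts to look and compute and a shell command to move; the robot and the scene stay as the last step left them, time stands still between calls to the robot, and variables do not carry over. Pictures are saved under pics/ and viewed, at most 10 in all, crops included, and the job is handed in when it is done.

```bash
mkdir -p pics; cat > h.py <<'E'
import numpy as np, cv2, json, pickle
from station import arm, vision
def snap(n,f):
    o=arm.get_obs(); s=vision.snapshot(n); s['obs']=o
    cv2.imwrite(f'pics/{f}.png',s['pixels']); pickle.dump(s,open(f'pics/{f}.pkl','wb')); return s
def load(f): return pickle.load(open(f'pics/{f}.pkl','rb'))
def ray(s,u,v):
    K=np.array([[s['fx'],0,s['cx']],[0,s['fy'],s['cy']],[0,0,1.]])
    x=(u-s['cx'])/s['fx'];y=(v-s['cy'])/s['fy'];a,b=x,y
    for _ in range(30):
        k=1+s['k1']*(a*a+b*b);a,b=x/k,y/k
    d=np.array([a,b,1.])
    if 'R' in s:
        R=np.array(s['R']);t=np.array(s['t']);return -R.T@t,R.T@d
    from scipy.spatial.transform import Rotation as Ro
    T=np.array(s['tool_from_camera']);Rt=Ro.from_euler('xyz',s['obs']['tool_rot']).as_matrix()
    return np.array(s['obs']['ee_pos'])+Rt@T[:3,3],Rt@T[:3,:3]@d
def at(s,u,v,z):
    c,d=ray(s,u,v);return c+d*(z-c[2])/d[2]
E
python3 - <<'E'
from h import *
for n in('top','side'):
    s=snap(n,n+'1')
    print(n,s['fx'],s['k1'])
o=arm.get_obs();print(o['time'],o['ee_pos'],o['tool_rot'],o['ft_force'],o['finger_gap'])
E
```

```text
top 436.7388521724916 0.02565166448383311
side 580.4219906131284 0.030426917416229337
0.1 [ 179.36915707 -493.02822613  230.6938051 ] [-3.14020978e+00 -2.10854409e-04  3.48793041e-01] [-0.33984566 -0.17197182 -0.29655222] 85.5463653368225
```

View pics/top1.png

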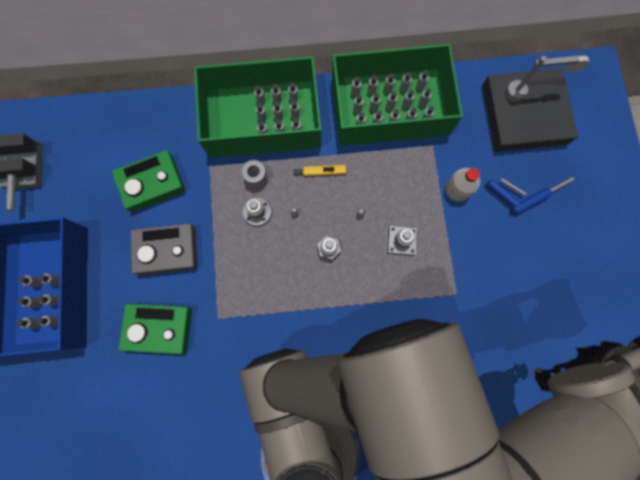

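View pics/side1.png

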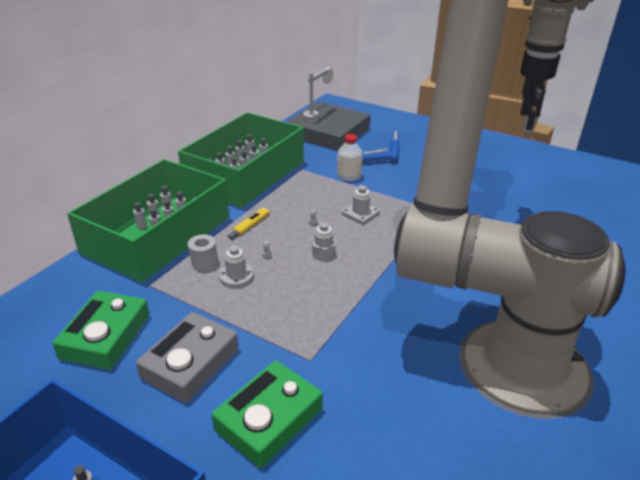

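The top view shows the square-flanged coupling near (403,238) on the mat and the grey counter near (163,249), with its large key at (146,254). In the side view the coupling is at (361,205) and the large key at (179,359). Next I'll enlarge crops of these.

```bash
python3 - <<'E'
from h import *
t=load('top1')['pixels'];s=load('side1')['pixels']
c=lambda i,u,v:cv2.resize(i[v:v+48,u:u+64],(400,300),interpolation=cv2.INTER_CUBIC)
cv2.imwrite('pics/crops.png',np.vstack([np.hstack([c(t,372,215),c(s,330,180)]),np.hstack([c(t,130,225),c(s,150,335)])]))
E
```

```text
(no output)
```

View pics/crops.png

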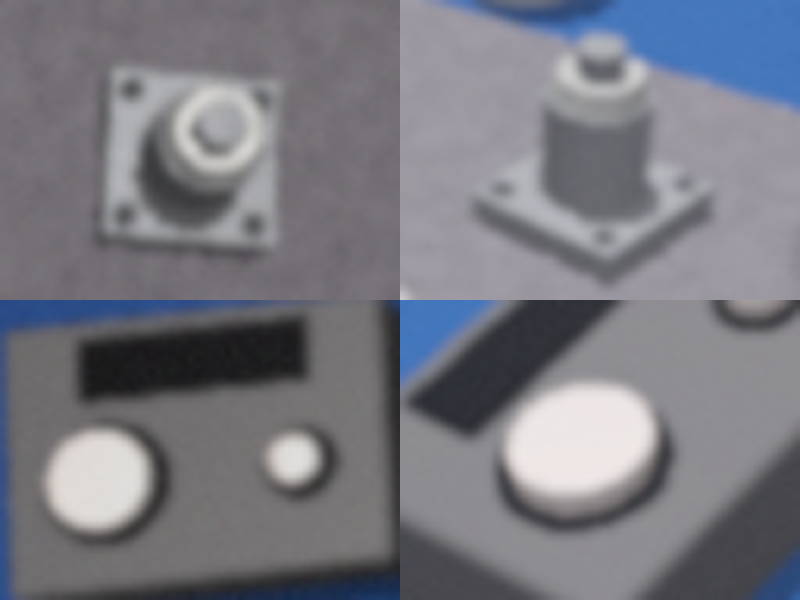

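Crop readings, in full-image pixels:

| Feature | Top view | Side view |
|---|---|---|
| Plunger face | (407.5,235.3) | (362.5,187.5) |
| Flange centre | (403.0,240.3) | – |
| Large key face | (145.7,253.8) | (179.1,356.3) |
| Small key face | (176.9,250.4) | – |

```bash
cat >> h.py <<'E'
def tri(*rs):
    A=0;b=0;P=[]
    for c,d in rs:
        d=d/np.linalg.norm(d);M=np.eye(3)-np.outer(d,d);A=A+M;b=b+M@c
    x=np.linalg.solve(A,b);return x,[np.linalg.norm(np.cross(x-c,d/np.linalg.norm(d))) for c,d in rs]
def todelta(p,o=None):
    from scipy.spatial.transform import Rotation as Ro
    o=o or arm.get_obs();Rt=Ro.from_euler('xyz',o['tool_rot']).as_matrix();return Rt.T@(np.array(p)-o['ee_pos'])/400
E
python3 - <<'E'
from h import *
np.set_printoptions(precision=3,suppress=True)
t=load('top1');s=load('side1')
print('plunger',tri(ray(t,407.5,235.3),ray(s,362.5,187.5)),at(t,407.5,235.3,84),'flange',at(t,403,240.3,18))
k=at(t,145.7,253.8,56);r=at(t,176.9,250.4,56)
print('key',tri(ray(t,145.7,253.8),ray(s,179.1,356.3)),k,'small',r,np.linalg.norm(k-r))
print('yaw of counter y',np.arctan2(*(k-r)[[1,0]]))
for a in [(112,68),(283,80),(278,245),(103,238)]: print(at(t,372+a[0]/6.25,215+a[1]/6.25,18))
p=at(t,407.5,235.3,84)
print(todelta([p[0],p[1],150]), todelta([k[0],k[1],150]))
E
```

```text
plunger (array([ 482.331, -280.678,   82.643]), [np.float64(0.47019090891853854), np.float64(0.4701909089186738)]) [ 482.515 -280.2     84.   ] flange [ 483.225 -281.888   18.   ]
key (array([505.226, 352.138,  55.894]), [np.float64(0.32412311290357576), np.float64(0.324123112903707)]) [505.497 352.283  56.   ] small [506.364 277.33   56.   ] 74.95760412034244
yaw of counter y 1.5823698332701577
[ 523.822 -253.781   18.   ]
[ 511.879 -322.618   18.   ]
[ 444.405 -310.782   18.   ]
[ 454.245 -240.9     18.   ]
[ 0.894 -0.241  0.202] [ 1.488 -1.707  0.204]
```

```bash
python3 -m pendant '[0.894,-0.241,0,0,-1, 0.894,-0.241,0,0,-1, 0.894,-0.241,0,0,-1, 0.894,-0.241,0,0,-1, 0.894,-0.241,0,0,-1, 0.894,-0.241,0,0,-1, 0.894,-0.241,0,0,-1, 0.894,-0.241,0,0,-1, 0.894,-0.241,0.1,0,-1, 0.894,-0.241,0.2,0,-1, 0.894,-0.241,0.25,0,-1, 0.894,-0.241,0.25,0,-1]'
python3 - <<'E'
from h import *
s=snap('wrist','w1'); print(s['obs']['ee_pos'],s['obs']['tool_rot'],s['obs']['ft_force'],s['obs']['finger_gap'])
print(todelta([482.7,-281,84]))
E
```

```text
time: 1.3
ee_pos: [480.8, -279.1, 127.9]
tool_rot: [-3.135, 0.004, 0.349]
ft_force: [-0.2, 0.3, 0.2]
finger_gap: 0.2
gripper_force: 0.0
[ 480.79535459 -279.06734603  127.86023667] [-3.13527969  0.00403943  0.34901799] [-0.16364147  0.29346336  0.17167522] 0.1627835814641992
[0.0012761  0.00320477 0.1152759 ]
```

View pics/w1.png

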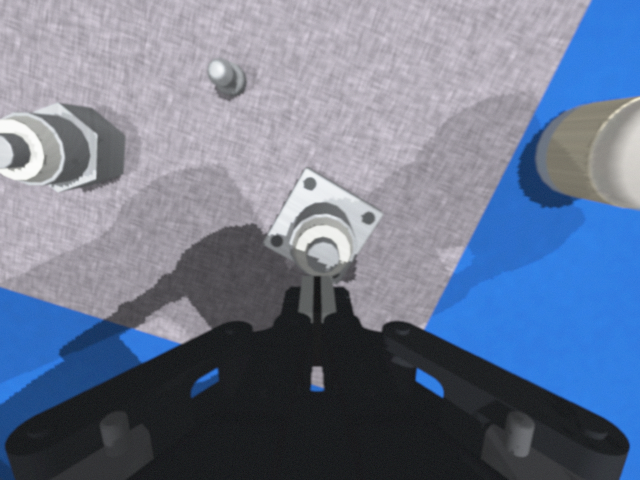

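The wrist view shows the square flange with the plunger face at about (323,254), just ahead of the shut fingertips at (317,278). I'll check that against the estimate.

```bash
python3 - <<'E'
from h import *
s=load('w1');p=at(s,323,254,84);print(p,todelta(p))
E
python3 -m pendant '[0.002,0.004,0.04,0,-1, 0.002,0.004,0.08,0,-1, 0.002,0.004,0.095,0,-1, 0.002,0.004,0.095,0,-1, 0.002,0.004,0.095,0,-1]'
```

```text
[ 485.93095103 -280.44431204   84.        ] [0.00934183 0.00466001 0.11525655]
time: 1.85
ee_pos: [484.5, -282.3, 94.6]
tool_rot: [3.14, -0.001, 0.349]
ft_force: [0.0, -0.6, -0.5]
finger_gap: 0.2
gripper_force: 0.0
```

```bash
python3 -m pendant '[0,0,0.006,0,-1, 0,0,0.012,0,-1, 0,0,0.018,0,-1, 0,0,0.023,0,-1, 0,0,0.027,0,-1, 0,0,0.03,0,-1, 0,0,0.03,0,-1, 0,0,0.03,0,-1]'; python3 -m pendant '[0,0,0.0025,0,-1,0,0,0.005,0,-1,0,0,0.005,0,-1]'
```

```text
time: 2.65
ee_pos: [483.9, -281.8, 81.4]
tool_rot: [3.142, 0.0, 0.349]
ft_force: [-1.3, 0.8, 3.1]
finger_gap: -0.4
gripper_force: 1.2
time: 2.95
ee_pos: [483.9, -281.8, 79.3]
tool_rot: [3.141, -0.0, 0.349]
ft_force: [-1.4, 0.8, 3.4]
finger_gap: 0.0
gripper_force: 1.7
```

In contact and following the spring. I'll continue in 1 mm steps until the stop.

```bash
python3 -m pendant '[0,0,0.0025,0,-1,0,0,0.0025,0,-1]'; python3 -m pendant '[0,0,0.0025,0,-1,0,0,0.0025,0,-1]'
```

```text
time: 3.15
ee_pos: [483.9, -281.8, 78.3]
tool_rot: [3.141, -0.0, 0.349]
ft_force: [-1.4, 0.1, 4.2]
finger_gap: 0.1
gripper_force: 1.9
time: 3.35
ee_pos: [483.9, -281.8, 78.0]
tool_rot: [3.141, -0.0, 0.349]
ft_force: [-1.9, 1.4, 9.2]
finger_gap: -0.2
gripper_force: 4.4
```

The plunger is at its stop: the force rose to 9 N at z = 78. Now I'll release it and check the view.

```bash
python3 -m pendant '[0,0,-0.01,0,-1,0,0,-0.03,0,-1,0,0,-0.08,0,-1,0,0,-0.18,0,-1,0,0,-0.25,0,-1,0,0,-0.25,0,-1]'
python3 -m pendant '[0.296,-0.735,0,0,-1,0.296,-0.735,0,0,-1,0.296,-0.735,0,0,-1,0.296,-0.735,0,0,-1,0.296,-0.735,0,0,-1,0.296,-0.735,0,0,-1,0.296,-0.735,0,0,-1,0.296,-0.735,0,0,-1,0.296,-0.735,0,0,-1]'
python3 -m pendant '[0.296,-0.735,0,0,-1,0.296,-0.735,0,0,-1,0.296,-0.735,0,0,-1,0.296,-0.735,0,0,-1,0.296,-0.735,0,0,-1,0.296,-0.735,0,0,-1,0.296,-0.735,0,0,-1,0.296,-0.735,0.1,0,-1,0.296,-0.735,0.18,0,-1,0.296,-0.735,0.18,0,-1,0.296,-0.735,0.18,0,-1]'
python3 - <<'E'
from h import *
s=snap('wrist','w2');snap('top','top2');snap('side','side2');print(s['obs']['ee_pos'],todelta([505.4,352.2,56]))
t=load('side2')['pixels'];t0=load('side1')['pixels']
c=lambda i,u,v:cv2.resize(i[v:v+48,u:u+64],(400,300),interpolation=cv2.INTER_CUBIC)
cv2.imwrite('pics/cmp.png',np.vstack([np.hstack([c(t0,330,180),c(t,330,180)]),np.hstack([cv2.resize(s['pixels'],(400,300)),c(t,150,310)])]))
E
```

```text
time: 3.95
ee_pos: [485.7, -283.2, 181.7]
tool_rot: [3.134, -0.004, 0.349]
ft_force: [-0.1, -0.9, -0.0]
finger_gap: 0.0
gripper_force: 0.0
time: 4.85
ee_pos: [494.4, 34.8, 176.8]
tool_rot: [3.141, 0.001, 0.35]
ft_force: [-0.6, -0.5, -0.4]
finger_gap: -0.1
gripper_force: 0.0
time: 5.95
ee_pos: [506.3, 350.5, 105.3]
tool_rot: [3.141, 0.001, 0.347]
ft_force: [0.2, 0.3, 0.5]
finger_gap: 0.1
gripper_force: 0.0
[506.30626524 350.47506303 105.33356978] [-0.00375875 -0.00270827  0.12857529]
```

View pics/cmp.png

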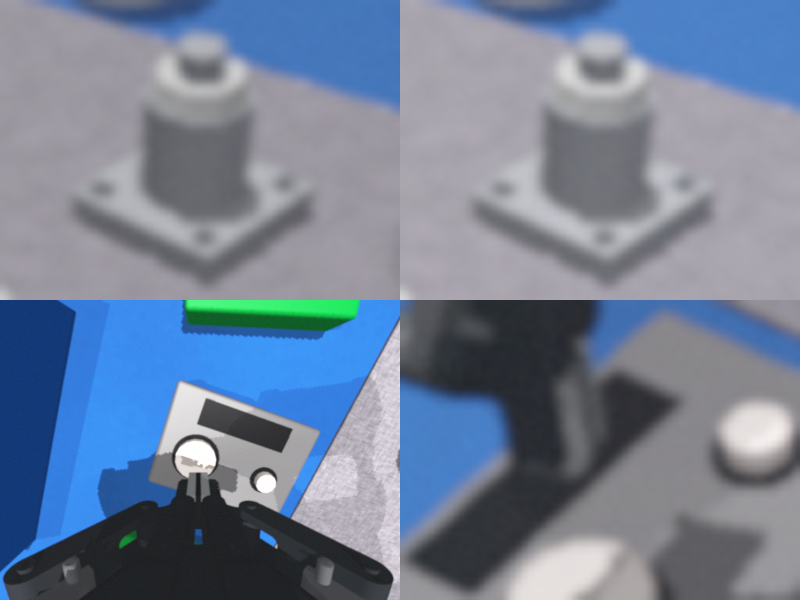

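The coupling has not moved and its plunger is back up. The fingertips are over the large key, which is at about (312,251) in the full wrist image.

```bash
python3 -m pendant '[-0.004,-0.003,0.05,0,-1,-0.004,-0.003,0.09,0,-1,-0.004,-0.003,0.105,0,-1,-0.004,-0.003,0.115,0,-1,-0.004,-0.003,0.12,0,-1,-0.004,-0.003,0.125,0,-1,-0.004,-0.003,0.13,0,-1,-0.004,-0.003,0.13,0,-1]'; python3 -m pendant '[0,0,0.0025,0,-1,0,0,0.005,0,-1,0,0,0.005,0,-1]'
```

```text
time: 6.9
ee_pos: [504.1, 352.5, 53.8]
tool_rot: [-3.142, -0.002, 0.349]
ft_force: [1.0, 0.4, 2.4]
finger_gap: 0.3
gripper_force: 1.2
time: 7.2
ee_pos: [504.1, 352.5, 51.6]
tool_rot: [-3.142, -0.001, 0.349]
ft_force: [1.3, 0.7, 3.0]
finger_gap: 0.1
gripper_force: 1.8
```

```bash
python3 -m pendant '[0,0,0.0025,0,-1,0,0,0.0025,0,-1]'; python3 -m pendant '[0,0,0.0012,0,-1,0,0,0.0012,0,-1]'
```

```text
time: 7.4
ee_pos: [504.1, 352.5, 51.0]
tool_rot: [-3.142, -0.002, 0.349]
ft_force: [0.4, -0.3, 7.6]
finger_gap: 0.2
gripper_force: 3.5
time: 7.6
ee_pos: [504.1, 352.5, 51.0]
tool_rot: [-3.142, -0.002, 0.349]
ft_force: [-0.9, -0.6, 9.4]
finger_gap: -0.2
gripper_force: 4.9
```

The key is at its stop: z holds at 51.0 and the force is 9.4 N. Taking the hand away.

```bash
python3 -m pendant '[0,0,-0.01,0,-1,0,0,-0.03,0,-1,0,0,-0.08,0,-1,0,0,-0.18,0,-1,0,0,-0.3,0,-1,0,0,-0.4,0,-1,0,0,-0.4,0,-1,0,0,-0.4,0,-1,0,0,-0.4,0,-1]'
python3 - <<'E'
from h import *
a=load('side1')['pixels'];b=snap('side','side3')['pixels'];print(arm.get_obs()['joint_vel'])
cv2.imwrite('pics/fin.png',b)
E
```

```text
time: 8.5
ee_pos: [502.5, 351.8, 208.0]
tool_rot: [3.141, 0.004, 0.349]
ft_force: [0.2, -1.0, 0.0]
finger_gap: 0.2
gripper_force: 0.0
[-0.00048665  0.00655741 -0.00558448  0.00036171  0.0003656  -0.00057724]
```

View pics/fin.png

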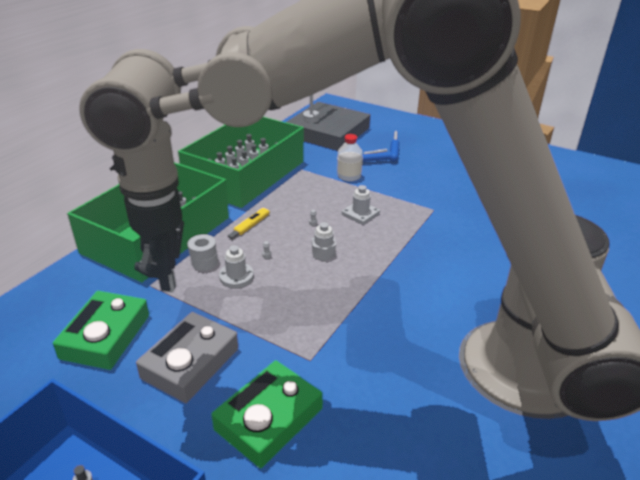

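The hand is clear, the large key at (179,359) is up again, and every part is where it was at the start.

```bash
python3 -c "from station import sign_off; print(sign_off())"
```

```text
the job is handed in; nothing more can be done
None
```

The square-flange coupling's plunger was pressed to its stop (about 9 N) and sprang back, then the large key of the grey counter was pressed to its stop (about 9 N); the hand is clear, no other part was touched, and the job was handed in at about 8.5 s.

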